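Roll the knurled wheel until the jaw meets the gauge mark

ROBOT

A 6-joint arm with a two-finger parallel gripper is mounted at the origin on a cart in front of the work surface, level with it; the furniture and walls round the work are solid. World frame = base frame: x ahead of the robot, y to its left, z up, the work surface at z = 0. Lengths are in m, angles in rad, forces in N, time in s.
With the tool pointing down it reaches from about 0.425 to 0.95 m from the base axis. Payload 14.7 kg.
Tool frame: the origin (TCP) lies at the very end of the fingers, on their centre line; the grasp point (between the pads) lies 19 mm behind it; z points along the fingers, y is the line along which they close (so a half turn about z gives the same grasp; the last joint's range is limited). The gripper opens to 85 mm and grips with 20 to 120 N. Pads are 22 mm wide; open, the fingers measure 114 mm over their backs; the gripper's body (76 mm by 85 mm) begins 54 mm behind the grasp point. The pads swing forward as they close: fully open they stand 13 mm farther back than shut.
Start: joints at [-0.047, 0.48, 1.596, -0, 1.065, -0.047], TCP at [0.65, 0, 0.231] pointing down, gripper open.
Joint ranges: [-2.75, 2.75], [-0.82, 2.05], [0.23, 2.67], [-1.56, 4.7], [0.09, 2.69], [-2.92, 2.92]. Speed limits (rad/s): [1.89, 1.89, 2.39, 3.01, 3.01, 3.01].

INTERFACE

Orientations are given as a unit quaternion [w, x, y, z].
In Python, from station import monitor, optics, ticket gives the robot as it stands. The module is installed in compiled form; this text tells all that it offers.
- The arm moves only by the tool carry_out, never from a script. Its argument "series" is a list that holds one entry, the list of rows, each a list of 6 numbers: the shift along the tool's x, y, z in mm, then the turn, a rotation vector about the tool's x, y, z in rad. In form: [[[dx, dy, dz, ax, ay, az], ...]]. A call has exactly 5 rows; each row is the pose to reach, as a shift and turn from the pose commanded when the call began, along the tool's axes at that moment; what a row does not reach only later rows make up. A row lasts 1/8 s, in which the tool goes at most 62.5 mm and 10.7 degrees, less where a joint would pass 70% of its speed; a pose out of reach is approached as far as the arm can. A call with a gripper value outside its range is refused whole. "hand" is the closure, from 0 (fully open) to 1 (shut), set as the call begins (left out, the last holds). The fingers move at their own pace and stop on an object; the grip force is fixed at half the most. Time passes only in rows, so rows that repeat a pose let the fingers close, or fill a call up. It gives the time, the measured TCP pose, the force, the opening and the grip force at its end, in the units of the state.
- monitor.sense(): the state, without advancing time (a new reading comes with each control period).
- optics.camera(name): name is "scene" or "side" or "wrist"; returns (picture, depth): 400x640x3 uint8, red, green, blue; 400x640 float32, m along the optical axis (not along the pixel's ray), 0 where there is no reading.
- optics.get_calibration(name): a dict with "K" (3x3 intrinsics, pixels), "position" and "attitude" of the camera in the world; the wrist camera has in their place "mount" (4x4, takes a point from camera to tool coordinates, whose origin is the TCP and whose axes are the flange's). Camera axes: x right, y up, looking along -z (the intrinsics and any distortion apply to the point x, -y, -z); pixel columns grow to the right and rows downward; lengths in m; the calibration is good to about 2 mm. The wrist camera is an equidistant fisheye: a pixel r from the principal point sees the ray r / f radians off the axis. A picture is of the moment at which its call begins: read the wrist's pose just before it. get_calibration takes no time and is no camera call.
- ticket.hand_in(): hands the job in; it is judged then, once.
The state is a dict: "time_s": time; "joint_positions": joint angles; "dq": joint speeds; "joint_torque": joint torques, N m; "position": TCP position; "ee_rot": TCP orientation; "wrist_force": force on the tool from outside, world axes, zero at the start; "torque": the same for the moment, N m; "gripper_width": finger opening in m; "gripper_force": force on a finger pad.
Only numpy, scipy, OpenCV 4.12 (cv2) and the standard library are available. Lean on these libraries where they do the work, as an engineer would, in place of code of your own. Each camera call takes 0.05 s, during which the arm holds its last target. There are 200 camera calls.

TASK

Set the vial-sizing fixture: with the fingers on top of its knurled wheel, lightly roll the wheel, in several strokes if needed, until the sliding jaw has closed the gap just as far as the gauge mark, the jaw's gap face level with the upright fin. Move the jaw only by the wheel: do not touch the jaw or the mark themselves, do not lift or carry anything, and leave the things standing around where they are. Finish with the robot clear of everything.

Things in the scene. Friction and masses are not known exactly. Their poses are not given: they have to be found in the camera images.
- fixture: fixed aluminium fixture, bed 80 x 240 mm, 12 mm thick; origin on the table under its middle. Its axes: x away from the robot, y along the bed from the wheel (right end) to the fixed anvil (left end), z up; it is turned by up to 0.4 rad from the robot's axes. Anvil: 56 mm wide, 46 mm high, its face at y = 81 mm. Two cheeks flank the wheel, 54 mm apart outside, up to 56 mm high
- wheel_top (a point): highest point of the knurled wheel, 81 mm above the table; axes as the fixture's. The upper 25 mm of the rim stand free. The axle, 30 mm below, is sprung: 3 N at first touch, 7 N at its hard stop 8 mm down; this point, the jaw and its guide rods go down with it. Pressed 2 to 6 mm down the rim follows the fingers without slipping
- wheel: knurled steel wheel, 60 mm diameter, 30 mm wide; origin on its axle, which runs along the fixture's x; it turns with the wheel. About 1 N at the rim turns it and it stays where it is left. Rolling its top to the fixture's +y (towards the anvil) moves the jaw to +y and closes the gap: 8 mm per radian, 1 mm of jaw per 3.75 mm at the rim; rolling back opens it
- jaw_edge (a point): front (-x) edge of the sliding jaw's gap face, 40 mm above the table; axes as the fixture's. The gap face looks to +y, to the anvil. It starts 13 to 37 mm short of the mark, on the wheel's side
- gauge_mark (a point): top of the gauge mark's upright fin (2 mm thick in y, top 41 mm above the table), mid-thickness; axes as the fixture's. The jaw is right when jaw_edge has the same y along the fixture as this point; the fin stands just in front of the jaw's path and does not stop it
- jaw: sliding steel jaw between wheel and anvil, 56 mm (x) by 22 mm (y), top 49 mm above the table; origin at table level in the plane of its gap face; axes as the fixture's; not to be touched
- mark: gauge mark: small grey saddle with the upright fin, clamped on the rail along the fixture's front edge, between jaw and anvil; origin at table level in line with the fin; not to be touched
- dropper: small white squeeze bottle with a pointed cap, 29 mm across, 94 mm high, in front of the fixture; a bystander, to be left alone; origin in the middle of its underside
- beaker: small clear beaker, 52 mm across, 70 mm high, behind the fixture; a bystander, to be left alone; origin in the middle of its underside
- cap: loose round screw cap, 53 mm across, 25 mm high, in front of the fixture; a bystander, to be left alone; origin in the middle of its underside
- dish: small round dish, 62 mm across, 14 mm high, behind the fixture; a bystander, to be left alone; origin in the middle of its underside
- clock: flat square timer, 64 mm, 19 mm high, left of and before the fixture; a bystander, to be left alone; origin in the middle of its underside
- vial: slim standing glass vial with a white cap, 18 mm across, 105 mm high, behind the fixture; a bystander, to be left alone; origin in the middle of its underside

How it is judged:
By the outcome, as a careful person would: the job done as asked, in the order asked, and still so for the second after the job is handed in, with the robot touching nothing.
It also fails if it takes over 48 s, if anything falls off the work surface, if the arm or the gripper's body presses on something with over 40 N, if the wrist force passes 120 N, or if a joint passes its speed limit or range.

## Working session

There is one attempt and no reset: what is moved stays moved. The work goes in short steps, Python scripts to look and compute and a tool call to move; the robot and the scene stay as the last step left them, time stands still between calls to the robot, and variables do not carry over. Pictures are saved under pics/ and viewed, at most 10 in all, crops included, and the job is handed in when it is done.

Besides the shell and the picture viewer there is one more tool, called after "Request:" in YAML: its name, and indented under it one key for each argument. carry_out: Moves the arm, as the interface text tells. Its arguments: {"type":"object","properties":{"series":{"type":"array","items":{"type":"array","items":{"type":"array","items":{"type":"number"}}}},"hand":{"type":"number"}},"required":["series"]}

```bash
mkdir -p pics; cat > h.py <<'E'
import numpy as np, cv2
from station import monitor, optics, ticket
from scipy.spatial.transform import Rotation as R
def rot(q): q=np.array(q); return R.from_quat(q[[1,2,3,0]]).as_matrix() if q.shape==(4,) else q
def cloud(name):
    s=monitor.sense(); im,d=optics.camera(name); c=optics.get_calibration(name); K=np.array(c["K"])
    v,u=np.mgrid[:400,:640]; x=(u-K[0,2])/K[0,0]; y=(v-K[1,2])/K[1,1]
    P=np.stack([x*d,-y*d,-d],-1)@rot(c["attitude"]).T+np.array(c["position"])
    P[d==0]=np.nan
    return im,P
def save(n,im): cv2.imwrite("pics/"+n,cv2.cvtColor(im,cv2.COLOR_RGB2BGR))
E
python3 - <<'E'
from h import *
for n in("scene","side","wrist"): print(n,optics.get_calibration(n))
print(monitor.sense())
for n in("scene","side"):
    im,P=cloud(n); save(n+"0.png",im); np.savez(n+"0.npz",im=im,P=P)
E
```

```text
scene {'K': array([[415.38117457,   0.        , 316.14403107],
       [  0.        , 415.38117457, 206.21420262],
       [  0.        ,   0.        ,   1.        ]]), 'position': array([ 0.20175298, -0.74067636,  0.41285964]), 'attitude': array([ 0.81117696,  0.54135874, -0.11388233, -0.189614  ])}
side {'K': array([[459.95511882,   0.        , 310.29649677],
       [  0.        , 459.95511882, 191.75575695],
       [  0.        ,   0.        ,   1.        ]]), 'position': array([0.30968734, 0.61593343, 0.563414  ]), 'attitude': array([-0.14845474, -0.06717623,  0.46890824,  0.86808618])}
wrist {'K': array([[309.70691629,   0.        , 320.15234533],
       [  0.        , 309.70691629, 197.37108432],
       [  0.        ,   0.        ,   1.        ]]), 'mount': array([[ 6.77180124e-04,  9.45315750e-01,  3.26155905e-01,
         8.54817844e-02],
       [ 9.99999764e-01, -6.02797637e-04, -3.29124392e-04,
         4.89803239e-04],
       [-1.14520463e-04,  3.26156051e-01, -9.45315935e-01,
        -1.43501983e-01],
       [ 0.00000000e+00,  0.00000000e+00,  0.00000000e+00,
         1.00000000e+00]])}
{'time_s': 0.0, 'joint_positions': array([-4.66085341e-02,  4.80854641e-01,  1.59688525e+00, -5.02574573e-05,
        1.06507470e+00, -4.65966258e-02]), 'dq': array([ 1.41478480e-03, -4.22673979e-05,  5.63476055e-04, -2.43374299e-04,
       -2.50443214e-04,  1.48042059e-03]), 'joint_torque': array([ 2.41355090e-03, -9.50650907e+01, -4.30184269e+01, -5.27583288e-04,
        1.24796593e-02,  1.26860105e-04]), 'position': array([6.49585766e-01, 1.83979128e-05, 2.30653344e-01]), 'ee_rot': array([-4.36876966e-04,  7.07102242e-01,  7.07111056e-01, -4.27669914e-04]), 'wrist_force': array([-0.26760635, -0.50111299, -0.5402375 ]), 'torque': array([ 0.00052823, -0.06340441, -0.04588273]), 'gripper_force': 0.0, 'gripper_width': 0.08509690892761895}
```

View pics/scene0.png

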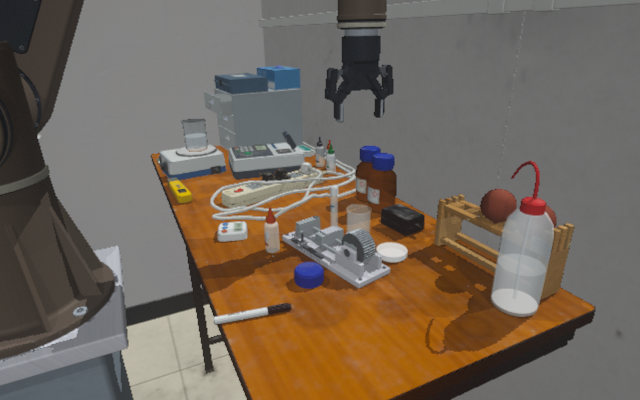

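View pics/side0.png

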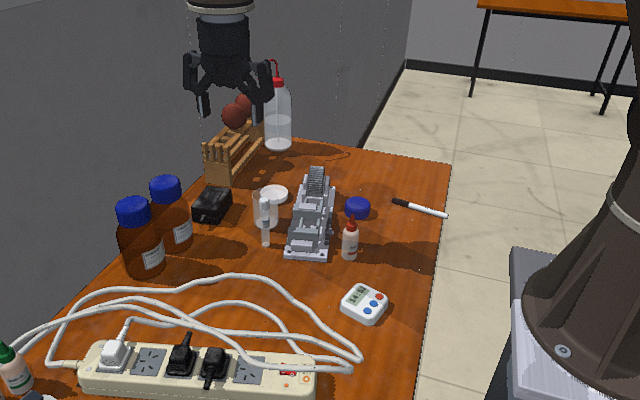

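Scene: the fixture lies at about (285–385, 220–280), with the wheel at (358,245) and the dropper at (272,230). Side: the fixture is at (285–335, 170–260), seen end-on from the anvil. Next I measure its pose from depth.

```bash
cat >> h.py <<'E'
def wcloud():
    s=monitor.sense(); im,d=optics.camera("wrist"); c=optics.get_calibration("wrist"); K=c["K"]; M=c["mount"]
    v,u=np.mgrid[:400,:640]; a=(u-K[0,2]); b=(v-K[1,2]); r=np.hypot(a,b)+1e-9; th=r/K[0,0]
    t=np.tan(th)/r
    P=np.stack([a*t*d,-b*t*d,-d],-1)@M[:3,:3].T+M[:3,3]
    P=P@rot(s["ee_rot"]).T+s["position"]; P[d==0]=np.nan
    return im,P
E
python3 - <<'E'
from h import *
im,P=wcloud(); save("wrist0.png",im); np.savez("wrist0.npz",im=im,P=P)
C={"wrist":P}
for n in("scene","side"): C[n]=np.load(n+"0.npz")["P"]
for n,P in C.items():
    Q=P.reshape(-1,3); Q=Q[np.isfinite(Q).all(1)]
    t=Q[(abs(Q[:,2])<.006)&(Q[:,0]>.5)&(Q[:,0]<.9)&(abs(Q[:,1]+.1)<.2)]
    w=(Q[:,2]>.06)&(Q[:,2]<.09)&(Q[:,0]>.45)&(Q[:,0]<.8)&(Q[:,1]<0)&(Q[:,1]>-.35)
    print(n,"table z",np.median(t[:,2]),len(t),"w",w.sum(),Q[w].min(0) if w.any() else 0,Q[w].max(0) if w.any() else 0)
P=C["scene"]; print(P[245,358],P[235,358],P[228,300],P[270,375])
E
```

```text
wrist table z 0.0006910166050609484 36916 w 1547 [ 0.45007621 -0.23401052  0.06003886] [ 0.7744632  -0.01247375  0.08989682]
scene table z -0.0009889190165227602 8433 w 1233 [ 0.53204223 -0.34968007  0.06001225] [ 7.99431524e-01 -1.83546586e-05  8.99982000e-02]
side table z -0.0002247350376043955 9624 w 1138 [ 0.53007503 -0.34992589  0.06000364] [ 0.79998884 -0.0278359   0.08996071]
[ 0.54062031 -0.18552974  0.06501739] [ 0.54586881 -0.17622372  0.07928246] [ 0.50144266 -0.0169785   0.03495329] [ 0.57088659 -0.19666444  0.01149068]
```

View pics/wrist0.png

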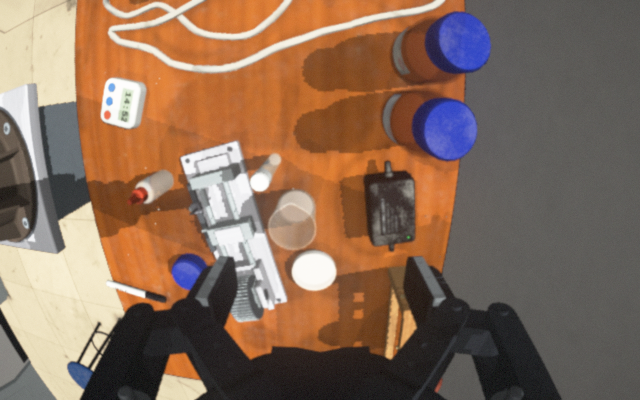

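The wrist view shows the fixture tilted, from its anvil end (210,155) to the wheel (248,298). Now I fit the pose.

```bash
python3 - <<'E'
from h import *
from scipy.optimize import minimize
Q=[]
for n in("wrist","scene","side"):
    d=np.load(n+"0.npz"); P=d["P"]; im=d["im"].astype(int)
    sat=im.max(-1)-im.min(-1)
    m=(sat<40)&(P[...,2]>.008)&(P[...,2]<.09)&(P[...,0]>.42)&(P[...,0]<.66)&(P[...,1]<.08)&(P[...,1]>-.28)
    Q.append(P[m])
    for lo,hi in((.009,.0145),):
        b=P[m&(P[...,2]>lo)&(P[...,2]<hi)]
        def f(p,b=b):
            c,s=np.cos(p[2]),np.sin(p[2]); x=(b[:,0]-p[0])*c+(b[:,1]-p[1])*s; y=-(b[:,0]-p[0])*s+(b[:,1]-p[1])*c
            k=1500
            ins=1/(1+np.exp(-k*(.04-abs(x))))/(1+np.exp(-k*(.12-abs(y))))
            return -ins.sum()
        # min outside + edge hugging: use PCA/minarea after inlier mask
        r=min((minimize(f,[.525,-.1,t],method="Nelder-Mead") for t in(.2,.28,.35)),key=lambda r:r.fun)
        print(n,len(b),r.x,-r.fun)
    w=P[m&(P[...,2]>.066)]
    w=w[(w[:,1]<-.12)]
    print(" wheel",len(w),w.mean(0),w[:,2].max(), np.percentile(w,[2,98],axis=0).round(4).tolist())
# top-down composite of the wrist cloud
d=np.load("wrist0.npz");P=d["P"];im=d["im"]
g=np.zeros((560,480,3),np.uint8)
for n in("side","scene","wrist"):
    d=np.load(n+"0.npz");P=d["P"].reshape(-1,3);im=d["im"].reshape(-1,3)
    ok=np.isfinite(P).all(1)&(P[:,2]<.12);P=P[ok];im=im[ok];o=np.argsort(P[:,2]);P=P[o];im=im[o]
    r=((.06-P[:,1])*1600).astype(int);c=((P[:,0]-.4)*1600).astype(int)
    k=(r>=1)&(r<558)&(c>=1)&(c<478)
    for a in(0,1):
        for b in(0,1): g[r[k]+a,c[k]+b]=im[k]
save("top0.png",g)
E
```

```text
wrist 4335 [ 0.53750252 -0.09090557  0.22999141] 3754.0911291228963
 wheel 681 [ 0.55593006 -0.16056512  0.07706501] 0.08299014809236038 [[0.5403, -0.1842, 0.0665], [0.5699, -0.1396, 0.0826]]
scene 1477 [ 0.53078302 -0.09765442  0.25576378] 1063.1995572573742
 wheel 323 [ 0.54906056 -0.17522839  0.074402  ] 0.08158048059261619 [[0.5337, -0.1923, 0.0666], [0.5682, -0.1505, 0.0806]]
side 1238 [ 0.53324981 -0.09246651  0.21623606] 1013.0994346188752
 wheel 223 [ 0.54724968 -0.15706567  0.07564194] 0.08309198674062279 [[0.5327, -0.182, 0.0664], [0.563, -0.1413, 0.0819]]
```

View pics/top0.png

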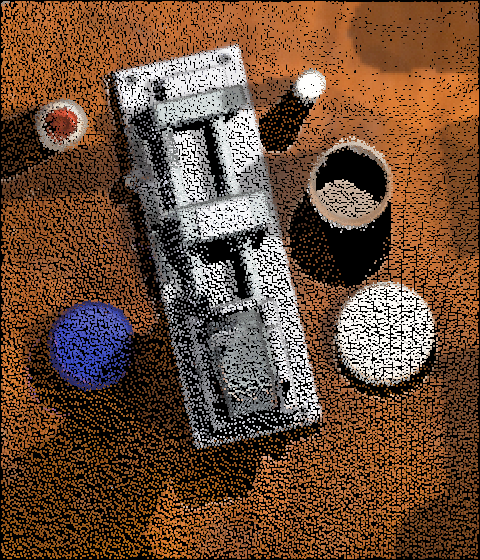

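The composite gives these values:
- Fixture centre is about (0.5356, -0.0944), turned about 0.213 rad.
- Wheel top is about (0.551, -0.167).
- The jaw's gap face is near row 190 and the fin near (130,180).

I'll move above the wheel with the fingers shut. That also puts the wrist camera over the jaw.

Request:
carry_out:
  series:
    - [[-34,-20,22,0,0,-0.04],[-68,-40,44,0,0,-0.09],[-102,-60,66,0,0,-0.13],[-136,-80,88,0,0,-0.17],[-167,-99,111,0,0,-0.213]]
  hand: 1

```text
time_s: 0.78
position: [0.5502, -0.168, 0.1196]
ee_rot: [0.0, 0.627, 0.779, -0.0]
wrist_force: [-0.5, -0.4, -0.3]
gripper_width: -0.0001
gripper_force: 0.0
```

Request:
carry_out:
  series:
    - [[0,0,0,0,0,0],[0,0,0,0,0,0],[0,0,0,0,0,0],[0,0,0,0,0,0],[0,0,0,0,0,0]]

```text
time_s: 1.4
position: [0.5513, -0.1666, 0.1206]
ee_rot: [0.0, 0.628, 0.778, 0.0]
wrist_force: [-0.4, 0.3, -0.8]
gripper_width: 0.0002
gripper_force: 0.0
```

```bash
python3 - <<'E'
from h import *
im,P=wcloud(); np.savez("wrist1.npz",im=im,P=P)
s=monitor.sense(); print(s["position"],s["ee_rot"],s["wrist_force"],s["gripper_width"])
save("wrist1.png",im)
E
```

```text
[ 0.55123559 -0.16668212  0.12049918] [1.63372244e-04 6.27752741e-01 7.78412787e-01 4.79425115e-05] [ 0.62875793 -0.17722959 -0.34919426] 8.642051480746023e-05
```

View pics/wrist1.png

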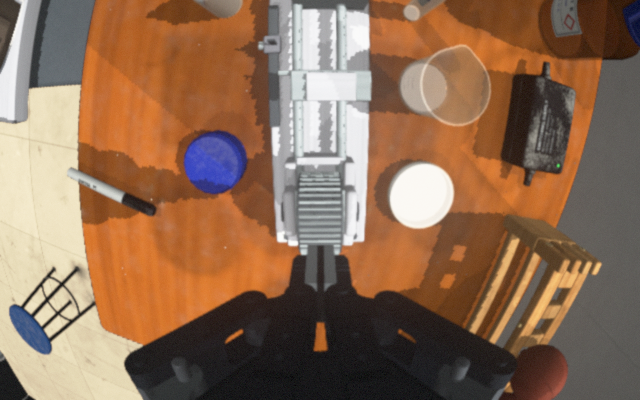

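The wheel is at (320,210), the jaw at (330,85) with its gap face near row 72, and the fin/saddle at (268,44). The view is well aligned with the bed, so I'll enlarge this region.

```bash
cat >> h.py <<'E'
TH=.213; C0=np.array([.5356,-.0944])
A=np.array([[np.cos(TH),np.sin(TH)],[-np.sin(TH),np.cos(TH)]])
def fix(p): p=np.array(p); return (p[...,:2]-C0)@A.T*1000
def ray(uv,z,pos,q):
    c=optics.get_calibration("wrist"); K=c["K"]; M=c["mount"]
    d=np.array(uv,float)-K[:2,2]; r=np.linalg.norm(d)+1e-9; th=r/K[0,0]
    v=np.array([np.sin(th)*d[0]/r,-np.sin(th)*d[1]/r,-np.cos(th)])
    T=rot(q); o=T@M[:3,3]+pos; v=T@M[:3,:3]@v
    return fix(o+v*(z-o[2])/v[2])
E
python3 - <<'E'
from h import *
d=np.load("wrist1.npz"); im=d["im"];P=d["P"]
crop=im[30:115,250:385]; save("crop1.png",cv2.resize(crop,None,fx=5.8,fy=5.8,interpolation=cv2.INTER_CUBIC))
F=fix(P); Z=P[...,2]*1000
w=(Z>72)&(abs(F[...,0])<30)&(F[...,1]<-40)&(F[...,1]>-110); w[240:]=0
x,y,z=F[w][:,0],F[w][:,1],Z[w]; print("wheel",w.sum(),np.percentile(x,[1,99]),np.percentile(y,[1,99]),z.max())
a=np.polyfit(y,z,2); print("top y",-a[1]/2/a[0],np.polyval(a,-a[1]/2/a[0]))
b=(Z>9)&(Z<14.5)&(abs(F[...,0])<45)&(F[...,1]>-130)&(F[...,1]<40)
for lo in range(-110,40,30):
    k=b&(F[...,1]>lo)&(F[...,1]<lo+30); print(lo,np.percentile(F[k][:,0],[1,99]).round(1))
j=(Z>46)&(Z<52)&(abs(F[...,0])<30)&(F[...,1]>-30)&(F[...,1]<60)
print("jaw top",j.sum(),np.percentile(F[j],[2,98],axis=0),np.median(Z[j]))
f=(Z>30)&(Z<46)&(F[...,0]<-30)&(F[...,1]>-20)&(F[...,1]<80)&(F[...,0]>-60)
print("fin",f.sum(),F[f].round(1)[:20].tolist(),Z[f][:20].round(1))
E
```

```text
wheel 2132 [-14.63081639  15.13507303] [-80.8442762  -51.78446636] 83.23378460722525
top y -74.05672462587084 81.78056729110699
-110 [-38.9  40.3]
-80 [-39.   40.7]
-50 [-38.6  39.9]
-20 [-36.   39.2]
10 [-31.9  39. ]
jaw top 2155 [[-18.51058027   7.70678481]
 [ 28.99076754  28.68965519]] 49.37778119988977
fin 37 [[-32.6, 53.6], [-36.5, 52.7], [-35.7, 52.5], [-35.2, 52.7], [-34.5, 52.7], [-33.7, 52.5], [-33.1, 52.7], [-32.4, 52.6], [-36.7, 52.1], [-36.0, 52.1], [-35.0, 51.7], [-34.5, 51.9], [-33.8, 51.9], [-33.2, 52.0], [-32.4, 51.8], [-36.8, 51.4], [-36.3, 51.7], [-35.9, 51.9], [-34.8, 51.6], [-34.1, 51.5]] [39.8 42.3 42.8 41.7 41.5 42.2 41.3 41.4 41.5 41.1 42.8 41.7 41.7 40.7
 41.6 40.9 39.1 37.6 39.4 39.3]
```

View pics/crop1.png

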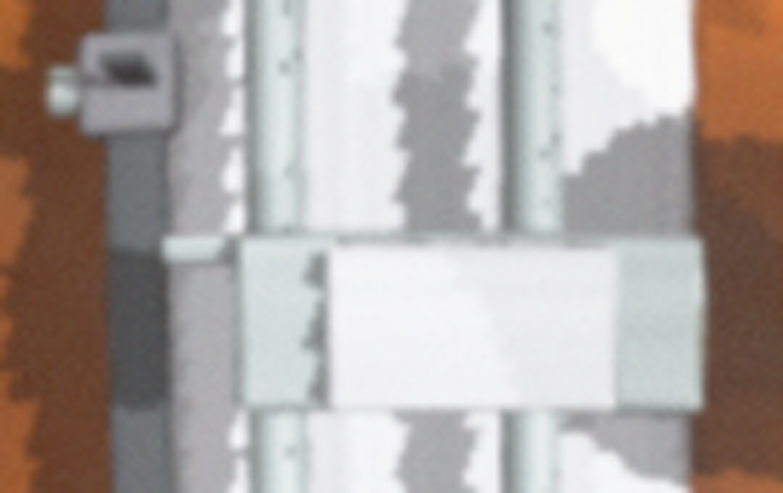

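Wheel top is confirmed at fixture (0,-74), with bed yaw 0.213. The jaw face is at y≈28.7 and the fin at y≈52.3, leaving a gap of about 23.6 mm, or 88 mm at the rim. First stroke: start 18 mm back, press 4 mm, roll 36 mm.

Request:
carry_out:
  series:
    - [[-18,0,15,0,0,0],[-18,0,30,0,0,0],[-18,0,38,0,0,0],[-18,0,43.5,0,0,0],[-18,0,43.5,0,0,0]]

```text
time_s: 2.08
position: [0.5544, -0.1844, 0.0765]
ee_rot: [-0.0, 0.628, 0.778, -0.0]
wrist_force: [-3.3, -2.1, 4.7]
gripper_width: 0.0001
gripper_force: 2.1
```

Request:
carry_out:
  series:
    - [[9,0,0,0,0,0],[18,0,0,0,0,0],[27,0,0,0,0,0],[36,0,0,0,0,0],[36,0,0,0,0,0]]

```text
time_s: 2.7
position: [0.5471, -0.1484, 0.0769]
ee_rot: [-0.0, 0.628, 0.779, 0.0]
wrist_force: [-2.1, 1.9, 3.8]
gripper_width: -0.0004
gripper_force: 2.2
```

Request:
carry_out:
  series:
    - [[0,0,-10,0,0,0],[0,0,-25,0,0,0],[-18,0,-43.5,0,0,0],[-18,0,-43.5,0,0,0],[-18,0,-43.5,0,0,0]]

```text
time_s: 3.32
position: [0.5508, -0.1669, 0.1204]
ee_rot: [0.0, 0.628, 0.778, 0.0]
wrist_force: [0.7, -0.5, 0.3]
gripper_width: 0.0001
gripper_force: 0.0
```

```bash
cat >> h.py <<'E'
def meas(k):
    im,P=wcloud(); np.savez(f"wrist{k}.npz",im=im,P=P)
    F=fix(P); Z=P[...,2]*1000
    j=(Z>46)&(Z<52)&(abs(F[...,0])<30)&(F[...,1]>-30)&(F[...,1]<78)
    j[240:]=0; e=[F[j&(abs(F[...,0]-x)<4)][:,1].max() for x in(-20,-12,12,20)]
    f=(Z>37)&(Z<46)&(F[...,0]<-31)&(F[...,0]>-45)&(F[...,1]>44)&(F[...,1]<62)
    print("jaw face",np.round(e,2),"fin n",f.sum(),F[f].mean(0),np.percentile(F[f],[5,95],axis=0).round(1).tolist())
E
python3 - <<'E'
from h import *
s=monitor.sense();print(s["position"],s["wrist_force"]); meas(2)
E
```

```text
[ 0.55078006 -0.16689834  0.12039397] [ 0.73446953 -0.54474774  0.288054  ]
jaw face [38.71 39.29 39.28 38.78] fin n 21 [-34.20449783  51.98816692] [[-36.4, 51.4], [-32.5, 52.7]]
```

The jaw moved 9.6 mm as expected, so I repeat the same stroke.

Request:
carry_out:
  series:
    - [[-18,0,15,0,0,0],[-18,0,30,0,0,0],[-18,0,38,0,0,0],[-18,0,43.5,0,0,0],[-18,0,43.5,0,0,0]]

```text
time_s: 4.0
position: [0.5544, -0.1844, 0.0765]
ee_rot: [-0.0, 0.628, 0.778, -0.0]
wrist_force: [-2.8, -1.5, 4.1]
gripper_width: 0.0002
gripper_force: 2.1
```

Request:
carry_out:
  series:
    - [[9,0,0,0,0,0],[18,0,0,0,0,0],[27,0,0,0,0,0],[36,0,0,0,0,0],[36,0,0,0,0,0]]

```text
time_s: 4.62
position: [0.5471, -0.1484, 0.0769]
ee_rot: [-0.0, 0.628, 0.779, 0.0]
wrist_force: [-1.6, 2.3, 3.6]
gripper_width: 0.0001
gripper_force: 2.2
```

Request:
carry_out:
  series:
    - [[0,0,-10,0,0,0],[0,0,-25,0,0,0],[7,0,-50,0,0,0],[22,0,-60,0,0,0],[22,0,-60,0,0,0]]

```text
time_s: 5.25
position: [0.5427, -0.1271, 0.1377]
ee_rot: [0.001, 0.628, 0.779, 0.0]
wrist_force: [0.1, 0.2, -0.1]
gripper_width: -0.0
gripper_force: 0.0
```

Request:
carry_out:
  series:
    - [[0,0,0,0,0,0],[0,0,0,0,0,0],[0,0,0,0,0,0],[0,0,0,0,0,0],[0,0,0,0,0,0]]

```text
time_s: 5.88
position: [0.5425, -0.128, 0.1367]
ee_rot: [-0.0, 0.628, 0.778, -0.0]
wrist_force: [0.4, -0.2, -0.2]
gripper_width: 0.0001
gripper_force: 0.0
```

```bash
python3 - <<'E'
from h import *
s=monitor.sense();print(s["position"].tolist(),s["ee_rot"].tolist(),s["wrist_force"]); meas(3)
c=optics.get_calibration("wrist");o=rot(s["ee_rot"])@c["mount"][:3,3]+s["position"];print("cam",fix(o),o[2])
im=np.load("wrist3.npz")["im"]
# pixel that shows fixture (-35,50) at z=.04
best=min(((np.linalg.norm(ray((u,v),.04,s["position"],s["ee_rot"])-[-30,50]),u,v) for u in range(200,400,2) for v in range(0,300,2)))
print(best); _,u,v=best; u0,v0=u-40,max(v-30,0)
print(u0,v0); save("crop3.png",cv2.resize(im[v0:v0+60,u0:u0+80],None,fx=10,fy=10,interpolation=cv2.INTER_CUBIC))
E
```

```text
[0.5425333859025929, -0.1279530917867032, 0.1366925145856245] [-6.082097872194385e-05, 0.6279860038304091, 0.7782246299210014, -2.604308535037206e-05] [ 0.35997454 -0.24335511 -0.18849324]
jaw face [48.59 48.54 49.29 49.38] fin n 14 [-33.91418563  52.38150202] [[-36.2, 51.9], [-31.8, 52.8]]
cam [ 0.4592742 51.0799144] 0.2801991895439421Traceback (most recent call last):
  File "<stdin>", line 6, in <module>
  File "<stdin>", line 6, in <genexpr>
  File "h.py", line 23, in ray
    c=optics.get_calibration("wrist"); K=c["K"]; M=c["mount"]
ValueError: time passes only in moves, steps and waits
```

```bash
python3 - <<'E'
from h import *
d=np.load("wrist3.npz"); im=d["im"];P=d["P"]; F=fix(P);Z=P[...,2]*1000
f=(Z>37)&(Z<46)&(F[...,0]<-31)&(F[...,0]>-45)&(F[...,1]>44)&(F[...,1]<62)
vv,uu=np.where(f); print(list(zip(uu,vv)), F[f].round(1).tolist())
u0,v0=int(uu.mean())-30,max(int(vv.mean())-28,0)
print(u0,v0); save("crop3.png",cv2.resize(im[v0:v0+60,u0:u0+80],None,fx=10,fy=10,interpolation=cv2.INTER_NEAREST))
E
```

```text
[(np.int64(272), np.int64(93)), (np.int64(273), np.int64(93)), (np.int64(274), np.int64(93)), (np.int64(275), np.int64(93)), (np.int64(276), np.int64(93)), (np.int64(277), np.int64(93)), (np.int64(278), np.int64(93)), (np.int64(272), np.int64(94)), (np.int64(273), np.int64(94)), (np.int64(274), np.int64(94)), (np.int64(275), np.int64(94)), (np.int64(276), np.int64(94)), (np.int64(277), np.int64(94)), (np.int64(278), np.int64(94))] [[-36.3, 52.8], [-35.6, 52.8], [-34.7, 52.8], [-33.9, 52.8], [-33.0, 52.7], [-32.2, 52.7], [-31.7, 52.7], [-36.2, 52.1], [-35.3, 52.0], [-34.5, 52.0], [-33.9, 52.0], [-33.1, 52.0], [-32.4, 51.9], [-31.8, 51.9]]
245 65
```

View pics/crop3.png

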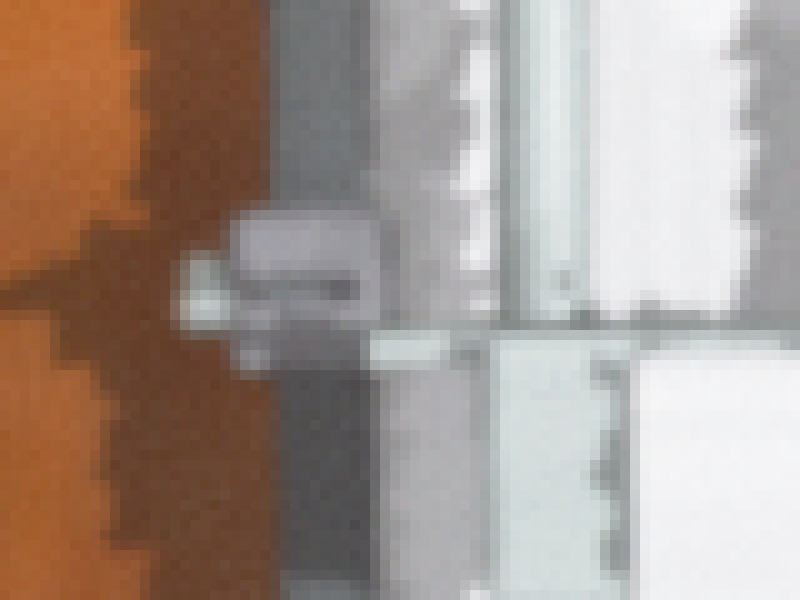

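The dark fin line is at rows 93–94 (columns 272–278). The jaw lip starts at row 98 (columns 282–289), so roughly 3 mm is left. Next I take sub-pixel readings.

```bash
cat > prof.py <<'E'
import sys
from h import *
d=np.load(f"wrist{sys.argv[1]}.npz"); im=d["im"].astype(int).sum(-1)/3;P=d["P"]; F=fix(P);Z=P[...,2]*1000
for v in range(89,104): print(v,"fin",im[v,273:278].mean().round(),np.median(Z[v,273:278]).round(1),np.median(F[v,273:278,1]).round(2),
 "| lip",im[v,283:288].mean().round(),np.median(Z[v,283:288]).round(1),np.median(F[v,283:288,1]).round(2),
 "| jaw",im[v,296:303].mean().round(),np.median(Z[v,296:303]).round(1),np.median(F[v,296:303,1]).round(2),"| R",np.median(Z[v,345:352]).round(1),np.median(F[v,345:352,1]).round(2))
E
python3 prof.py 3
```

```text
89 fin 162.0 23.1 56.24 | lip 146.0 13.6 56.16 | jaw 200.0 30.3 55.62 | R 12.8 56.08
90 fin 161.0 22.6 55.4 | lip 146.0 13.6 55.29 | jaw 199.0 30.3 54.81 | R 13.2 55.2
91 fin 154.0 22.7 54.57 | lip 146.0 13.0 54.44 | jaw 194.0 30.9 54.01 | R 12.7 54.33
92 fin 134.0 23.0 53.74 | lip 148.0 13.1 53.58 | jaw 187.0 30.6 53.19 | R 13.0 53.47
93 fin 120.0 41.4 52.77 | lip 150.0 13.0 52.73 | jaw 186.0 30.9 52.39 | R 12.6 52.62
94 fin 129.0 41.8 51.99 | lip 149.0 13.5 51.86 | jaw 190.0 30.9 51.59 | R 13.0 51.75
95 fin 139.0 22.8 51.23 | lip 149.0 12.3 50.99 | jaw 192.0 31.2 50.78 | R 13.1 50.88
96 fin 133.0 23.0 50.39 | lip 143.0 14.0 50.13 | jaw 176.0 30.7 49.98 | R 12.9 50.02
97 fin 116.0 22.0 49.55 | lip 148.0 13.3 49.27 | jaw 150.0 39.0 49.23 | R 45.5 49.39
98 fin 109.0 23.2 48.72 | lip 185.0 42.3 48.69 | jaw 184.0 46.5 48.54 | R 46.7 48.64
99 fin 106.0 23.3 47.89 | lip 207.0 42.2 47.92 | jaw 214.0 47.0 47.78 | R 47.1 47.88
100 fin 104.0 23.7 47.04 | lip 206.0 42.2 47.14 | jaw 221.0 47.0 47.03 | R 49.7 47.18
101 fin 96.0 22.8 46.21 | lip 184.0 42.8 46.39 | jaw 219.0 46.7 46.28 | R 49.7 46.43
102 fin 83.0 22.3 45.36 | lip 158.0 12.7 44.93 | jaw 218.0 47.1 45.52 | R 49.7 45.69
103 fin 81.0 19.5 44.43 | lip 158.0 12.3 44.03 | jaw 217.0 46.7 44.76 | R 50.2 44.95
```

About 3.3 mm remains, so I do a 12 mm roll centred on the wheel.

Request:
carry_out:
  series:
    - [[-46,0,0,0,0,0],[-46,0,25,0,0,0],[-46,0,50,0,0,0],[-46,0,60,0,0,0],[-46,0,60,0,0,0]]

```text
time_s: 6.55
position: [0.5518, -0.1727, 0.0766]
ee_rot: [-0.001, 0.628, 0.778, -0.0]
wrist_force: [-3.2, 0.2, 4.6]
gripper_width: 0.0001
gripper_force: 2.5
```

Request:
carry_out:
  series:
    - [[3,0,0,0,0,0],[6,0,0,0,0,0],[9,0,0,0,0,0],[12,0,0,0,0,0],[12,0,0,0,0,0]]

```text
time_s: 7.18
position: [0.5498, -0.1608, 0.0769]
ee_rot: [0.0, 0.628, 0.778, 0.0]
wrist_force: [-1.9, 0.3, 5.6]
gripper_width: 0.0001
gripper_force: 2.5
```

Request:
carry_out:
  series:
    - [[0,0,-10,0,0,0],[0,0,-35,0,0,0],[17,0,-60,0,0,0],[34,0,-60,0,0,0],[34,0,-60,0,0,0]]

```text
time_s: 7.8
position: [0.5422, -0.1268, 0.1367]
ee_rot: [-0.0, 0.627, 0.779, 0.0]
wrist_force: [-0.1, -1.0, 0.2]
gripper_width: 0.0004
gripper_force: 0.0
```

Request:
carry_out:
  series:
    - [[0,0,0,0,0,0],[0,0,0,0,0,0],[0,0,0,0,0,0],[0,0,0,0,0,0],[0,0,0,0,0,0]]

```text
time_s: 8.43
position: [0.5425, -0.128, 0.1367]
ee_rot: [-0.0, 0.628, 0.778, -0.0]
wrist_force: [-0.2, 0.1, -0.6]
gripper_width: -0.0003
gripper_force: 0.0
```

```bash
python3 - <<'E'
from h import *
s=monitor.sense();print(s["position"].tolist(),s["wrist_force"]); meas(4)
im=np.load("wrist4.npz")["im"]; save("crop4.png",cv2.resize(im[75:115,245:300],None,fx=14,fy=14,interpolation=cv2.INTER_NEAREST))
E
python3 prof.py 4
```

```text
[0.5425173721033637, -0.1279895240656788, 0.13674919252210874] [-0.21558038  0.06500606 -0.62025892]
jaw face [51.57 51.51 52.26 52.42] fin n 14 [-33.94650244  52.34595466] [[-36.2, 51.9], [-31.7, 52.8]]
89 fin 162.0 22.2 56.21 | lip 147.0 12.7 56.13 | jaw 198.0 30.2 55.6 | R 12.3 56.01
90 fin 161.0 22.3 55.38 | lip 146.0 13.5 55.26 | jaw 193.0 31.1 54.77 | R 13.3 55.17
91 fin 155.0 23.0 54.54 | lip 145.0 nan nan | jaw 182.0 30.8 53.98 | R 13.1 54.3
92 fin 132.0 22.3 53.7 | lip 142.0 14.7 53.52 | jaw 163.0 30.8 53.16 | R 12.6 53.44
93 fin 118.0 41.5 52.74 | lip 154.0 12.2 52.68 | jaw 164.0 30.9 52.36 | R 46.3 52.39
94 fin 119.0 41.7 51.96 | lip 198.0 42.3 51.74 | jaw 197.0 46.2 51.52 | R 46.4 51.63
95 fin 115.0 22.7 51.19 | lip 210.0 42.4 50.97 | jaw 219.0 47.0 50.77 | R 46.9 50.87
96 fin 109.0 21.9 50.35 | lip 200.0 41.8 50.2 | jaw 221.0 46.6 50.01 | R 49.5 50.13
97 fin 110.0 23.1 49.52 | lip 164.0 nan nan | jaw 219.0 47.2 49.26 | R 50.1 49.37
98 fin 111.0 22.9 48.69 | lip 138.0 12.6 48.35 | jaw 217.0 46.9 48.5 | R 49.9 48.64
99 fin 109.0 22.9 47.85 | lip 142.0 12.3 47.47 | jaw 217.0 46.8 47.74 | R 49.6 47.89
100 fin 104.0 22.8 46.99 | lip 150.0 12.8 46.61 | jaw 217.0 46.6 46.99 | R 49.8 47.15
101 fin 94.0 nan nan | lip 157.0 13.2 45.76 | jaw 217.0 47.1 46.23 | R 50.2 46.4
102 fin 83.0 19.4 45.25 | lip 161.0 12.0 44.88 | jaw 219.0 46.9 45.47 | R 50.0 45.65
103 fin 81.0 19.1 44.38 | lip 162.0 13.5 44.03 | jaw 218.0 47.5 44.74 | R 49.1 44.9
```

View pics/crop4.png

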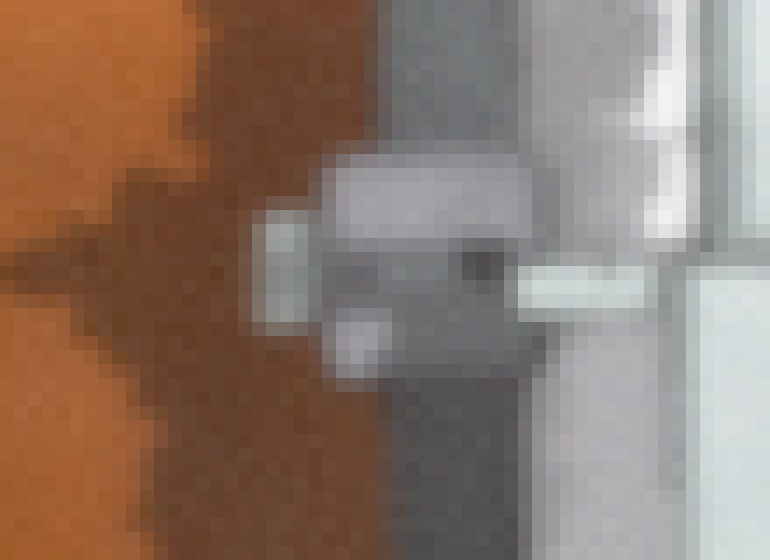

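The lip edge is at about row 93.5 (columns 282–289) and the fin at rows 93–94, so it is nearly level. I'll check at sub-pixel from lower, slightly shifted views.

Request:
carry_out:
  series:
    - [[0,0,15,0,0,0],[0,0,35,0,0,0],[0,0,35,0,0,0],[0,0,35,0,0,0],[0,0,35,0,0,0]]

```text
time_s: 9.1
position: [0.5429, -0.128, 0.1023]
ee_rot: [0.0, 0.628, 0.778, 0.0]
wrist_force: [1.0, -0.2, 0.2]
gripper_width: -0.0002
gripper_force: 0.0
```

```bash
cat > fine.py <<'E'
import sys
from h import *
im,P=wcloud(); np.savez(f"wrist{sys.argv[1]}.npz",im=im,P=P)
g=im.astype(float).mean(-1); F=fix(P);Z=P[...,2]*1000
f=(Z>37)&(Z<46)&(F[...,0]<-31.5)&(F[...,0]>-37)&(abs(F[...,1]-52)<6); f[:, :200]=0
l=(Z>37)&(Z<46)&(F[...,0]>-31)&(F[...,0]<-24.5)&(abs(F[...,1]-50)<6)
for n,m in(("fin",f),("lip",l)):
    vv,uu=np.where(m); print(n,m.sum(),"u",np.percentile(uu,[5,95]),"rows",dict(zip(*map(lambda a:a.tolist(),np.unique(vv,return_counts=True)))))
    c0,c1=np.percentile(uu,[20,80]).astype(int); r=range(vv.min()-4,vv.max()+5)
    print([(v,int(g[v,c0:c1+1].mean()),round(float(np.nanmedian(F[v,c0:c1+1,1])),2)) for v in r])
E
python3 fine.py 5
```

```text
fin 30 u [263. 270.] rows {92: 6, 93: 8, 94: 8, 95: 8}
[(88, 162, 56.34), (89, 162, 55.62), (90, 160, 54.9), (91, 150, 54.16), (92, 132, 53.23), (93, 116, 52.56), (94, 108, 51.9), (95, 103, 51.23), (96, 107, 50.53), (97, 110, 49.8), (98, 114, 49.07), (99, 115, 48.35)]
lip 31 u [274.5 281. ] rows {93: 7, 94: 8, 95: 8, 96: 7, 97: 1}
[(89, 139, 55.44), (90, 138, 54.67), (91, 140, 53.94), (92, 134, 53.21), (93, 153, 52.31), (94, 187, 51.65), (95, 201, 50.99), (96, 198, 50.33), (97, 168, 49.51), (98, 132, 48.76), (99, 122, 48.03), (100, 122, 47.28), (101, 125, 46.5)]
```

Request:
carry_out:
  series:
    - [[-1,0,-3,0,0,0],[-1,0,-3,0,0,0],[-1,0,-3,0,0,0],[-1,0,-3,0,0,0],[-1,0,-3,0,0,0]]

```text
time_s: 9.78
position: [0.5427, -0.1288, 0.1047]
ee_rot: [-0.0, 0.628, 0.778, -0.0]
wrist_force: [0.0, 0.5, -0.1]
gripper_width: 0.0002
gripper_force: 0.0
```

```bash
python3 fine.py 6
```

```text
fin 30 u [264. 271.] rows {91: 8, 92: 9, 93: 8, 94: 5}
[(87, 163, 56.35), (88, 162, 55.64), (89, 157, 54.91), (90, 139, 54.17), (91, 122, 53.17), (92, 112, 52.5), (93, 106, 51.82), (94, 103, 51.18), (95, 106, 50.5), (96, 112, 49.77), (97, 115, 49.03), (98, 116, 48.3)]
lip 30 u [275. 282.] rows {92: 7, 93: 8, 94: 8, 95: 7}
[(88, 140, 55.47), (89, 141, 54.73), (90, 138, 53.97), (91, 133, 53.23), (92, 156, 52.24), (93, 189, 51.57), (94, 201, 50.9), (95, 194, 50.24), (96, 159, 49.49), (97, 126, 48.76), (98, 122, 48.01), (99, 126, 47.27)]
```

Request:
carry_out:
  series:
    - [[0.7,0,0,0,0,0],[0.7,0,0,0,0,0],[0.7,0,0,0,0,0],[0.7,0,0,0,0,0],[0.7,0,0,0,0,0]]

```text
time_s: 10.45
position: [0.5426, -0.1282, 0.1048]
ee_rot: [0.0, 0.628, 0.778, 0.0]
wrist_force: [-0.5, 0.6, 0.6]
gripper_width: 0.0001
gripper_force: 0.0
```

```bash
python3 fine.py 7
```

```text
fin 31 u [264. 271.] rows {92: 7, 93: 9, 94: 8, 95: 7}
[(88, 162, 56.29), (89, 162, 55.55), (90, 157, 54.83), (91, 141, 54.1), (92, 125, 53.15), (93, 117, 52.48), (94, 111, 51.8), (95, 105, 51.13), (96, 107, 50.42), (97, 110, 49.68), (98, 115, 48.96), (99, 115, 48.21)]
lip 28 u [275.35 281.65] rows {93: 7, 94: 8, 95: 7, 96: 6}
[(89, 139, 55.34), (90, 140, 54.6), (91, 134, 53.88), (92, 127, 53.14), (93, 154, 52.24), (94, 185, 51.57), (95, 198, 50.9), (96, 195, 50.23), (97, 160, 49.44), (98, 121, 48.69), (99, 113, 47.97), (100, 117, 47.23)]
```

Depth puts the lip edge about 0.2 mm past the fin's mid-plane, while intensity puts it 0.1 to 0.4 mm short. The two average to about zero, so it is level within the measuring error. I'll retreat.

Request:
carry_out:
  series:
    - [[0,0,-25,0,0,0],[0,0,-55,0,0,0],[0,0,-85,0,0,0],[0,0,-110,0,0,0],[0,0,-110,0,0,0]]

```text
time_s: 11.12
position: [0.5436, -0.1285, 0.2166]
ee_rot: [0.002, 0.628, 0.778, 0.001]
wrist_force: [0.6, 0.0, -0.7]
gripper_width: -0.0
gripper_force: 0.0
```

Request:
carry_out:
  series:
    - [[0,0,0,0,0,0],[0,0,0,0,0,0],[0,0,0,0,0,0],[0,0,0,0,0,0],[0,0,0,0,0,0]]

```text
time_s: 11.75
position: [0.5425, -0.1282, 0.2146]
ee_rot: [-0.0, 0.628, 0.778, -0.0]
wrist_force: [0.5, -0.0, -0.4]
gripper_width: -0.0002
gripper_force: 0.0
```

```bash
python3 -c "
from station import ticket
print(ticket.hand_in())"
```

```text
the job is handed in; nothing more can be done
None
```

I rolled the wheel in three light strokes, bringing the jaw's gap face level with the gauge fin to within about 0.4 mm by the wrist camera; the arm is raised clear and the job is handed in, with no verdict returned.

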